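Switch on the loaded vial mixer at its tab-lock dial

ROBOT

A 6-joint arm with a two-finger parallel gripper is mounted at the origin on a cart in front of the work surface, level with it; the furniture and walls round the work are solid. World frame = base frame: x ahead of the robot, y to its left, z up, the work surface at z = 0. Lengths are in m, angles in rad, forces in N, time in s.
With the tool pointing down it reaches from about 0.225 to 0.875 m from the base axis. Payload 3.4 kg.
Tool frame: the origin (TCP) lies midway between the tips of the shut fingers; the grasp point (between the pads) lies 19 mm behind it (manip.grip_point_offset is the distance from the TCP to the grasp point, in m); x points along the fingers, y is the direction in which the jaws open and shut, and the axes are right-handed (so a half turn about x gives the same grasp; the last joint's range is limited). The gripper opens to 85 mm and grips with 20 to 120 N. Pads are 22 mm wide; open, the fingers measure 114 mm over their backs; the gripper's body (76 mm by 85 mm) begins 54 mm behind the grasp point. The pads swing forward as they close: fully open they stand 13 mm farther back than shut.
Start: joints at [1.056, 0.276, 1.505, -0, 1.361, -0.121], TCP at [0.221, 0.531, 0.231] pointing down, gripper open.
Joint ranges: [-2.89, 2.89], [-0.75, 2.08], [0.22, 2.7], [-1.18, 4.32], [0.11, 2.71], [-2.7, 2.7]. Speed limits (rad/s): [2.57, 2.57, 3.14, 3.14, 3.14, 3.14].

INTERFACE

Orientations are given as a unit quaternion [w, x, y, z].
In Python, from rig import manip gives the robot as it stands.
- The arm moves only by the shell command python3 -m crank 'ROWS' [FORCE]. ROWS is a JSON object of lists of equal length, an entry for each row: "grip": the opening, from 0 (shut) to 1 (fully open); "slide": the shift along the world's x, y, z in cm, a list of three; "roll": the turn about the world's z in degrees. In form: {"grip": [grip, ...], "slide": [[dx, dy, dz], ...], "roll": [roll, ...]}. A call has 1 to 20 rows; each row is the pose to reach, as a shift and turn from the pose commanded when the call began; what a row does not reach only later rows make up. A row lasts 1/10 s, in which the tool goes at most 50 mm and 8.59 degrees, less where a joint would pass 70% of its speed; a pose out of reach is approached as far as the arm can. A call with a gripper value outside its range is refused whole. The fingers move at their own pace and stop on an object; FORCE is the grip in N (left out, the last holds). Time passes only in rows, so rows that repeat a pose let the fingers close. It gives the time, the measured TCP pose, the force and the opening at its end, in the units of the state.
- manip.get_state(): the state, without advancing time (a new reading comes with each control period).
- manip.get_image(name): name is "scene" or "top" or "wrist"; returns a dict with "frame" (384x512x3 uint8, red, green, blue), "K" (3x3 intrinsics, pixels), "R" (3x3) and "t" (3): a world point X has camera coordinates R X + t. Camera axes: x right, y down, z forward; pixel columns grow to the right and rows downward; lengths in m; the calibration is good to about 2 mm. A picture is of the moment at which its call begins. There is no depth.
- manip.sign_off(): hands the job in, once; it reports no verdict.
The state is a dict: "clock": time; "qpos": joint angles; "qd": joint speeds; "effort": joint torques, N m; "position": TCP position; "ee_rot": TCP orientation; "contact_force": force on the tool from outside, world axes, zero at the start; "moment": the same for the moment, N m; "width": finger opening in m.
Only numpy, scipy, OpenCV 4.12 (cv2) and the standard library are available. Lean on these libraries where they do the work, as an engineer would, in place of code of your own. Each camera call takes 0.05 s, during which the arm holds its last target. There are 200 camera calls.

TASK

Two alike vial mixers stand on the worktop, both switched off. Switch on the one that has the vial in its holder: pinch the two release tabs of its dial together, turn the dial clockwise (seen from above) from the dot to the bar mark as far as it goes, then let go so that the tabs spring out and lock it. Leave the vial standing in its holder and the empty mixer switched off.

Things in the scene. Friction and masses are not known exactly. Their poses are not given: they have to be found in the camera images.
- mixer_dial_centre (a point): On the axis of the loaded mixer's dial, 69 mm above the worktop. x: along the white pointer; y: through two upright grey tabs, 24 mm wide, outer faces at y = +28 and -28 mm. Tabs and the bar between them reach 14 mm above and below it; under them a skirt 60 mm across: keep fingertips above it. Each tab springs (1 to 4 N) 10 mm inwards; 4 mm of both unlocks. Pinch with 10 to 30 N, centred to 2 mm.
- mixer_dial (a joint): Angle of that dial in rad: 0 = off (pointer at the dot), growing clockwise from above to a stop at 1.22 (70 degrees; pointer at the bar mark). Tabs out, it is locked at 0 (0.05 of play); pinched, it turns about its fixed vertical axis with slight friction and no spring. Let go anywhere beyond 0.97, the tabs spring out and lock it on.
- spare_dial (a joint): Angle of the like dial on the other mixer, whose holder is empty; 0 = off. Both mixers are fixed white boxes 150 x 90 mm, top 40 mm above the worktop, with the dial on the half nearer the robot and a black rubber vial holder (38 mm across, 16 mm high) 80 mm behind the dial's axis.
- vial_centre (a point): Middle of the sample vial (white cap, 23 mm across, 56 mm tall) that stands loose and upright in the rubber holder of the mixer to be switched on; its foot is 40 mm and its top 96 mm above the worktop. Not to be handled.
Not all that is in view belongs to the job. Leave any green or red look-alike of the part that bears vial_centre alone.

How it is judged:
By the outcome, as a careful person would: the job done as asked, in the order asked, and still so for the second after the job is handed in, with the robot touching nothing.
It also fails if it takes over 32 s, if anything falls off the work surface, if the arm or the gripper's body presses on something with over 40 N, if the wrist force passes 120 N, or if a joint passes its speed limit or range.

## Working session

There is one attempt and no reset: what is moved stays moved. The work goes in short steps, Python scripts to look and compute and a shell command to move; the robot and the scene stay as the last step left them, time stands still between calls to the robot, and variables do not carry over. Pictures are saved under pics/ and viewed, on a budget of 10 in all, crops included, one or two more only if the job needs it, and the job is handed in when it is done.

```bash
mkdir -p pics; python3 - <<'E'
from rig import manip
import cv2,numpy as np
a=[]
for n in("scene","top"):
    d=manip.get_image(n);np.savez(f"pics/{n}0.npz",**d);cv2.imwrite(f"pics/{n}0.png",d["frame"][:,:,::-1]);print(n,np.array(d["K"]).tolist(),np.round(d["R"],3).tolist(),d["t"])
s=manip.get_state();print(s)
E
```

```text
scene [[470.45861563823496, 0.0, 256.00855450048726], [0.0, 470.45861563823496, 184.79345568590833], [0.0, 0.0, 1.0]] [[-0.584, -0.812, 0.01], [-0.472, 0.33, -0.818], [0.661, -0.482, -0.576]] [0.04208625 0.48170919 0.31609492]
top [[371.1312550639759, 0.0, 254.50988378562104], [0.0, 371.1312550639759, 192.98629769171683], [0.0, 0.0, 1.0]] [[0.035, -0.999, 0.004], [-0.977, -0.035, -0.209], [0.209, 0.003, -0.978]] [-0.40393648  0.60809359  0.8115464 ]
{'clock': 0.1, 'qpos': array([ 1.05598754e+00,  2.76558161e-01,  1.50597841e+00,  4.92717533e-06,
        1.36067408e+00, -1.20987086e-01]), 'qd': array([ 0.00143144, -0.00197103, -0.00354383, -0.00139052, -0.0006636 ,
       -0.00070797]), 'effort': array([ 3.87924711e-04, -4.17697120e+01, -2.46404707e+01, -3.36225721e-04,
        5.87835661e-03,  1.93816014e-06]), 'position': array([0.22041552, 0.53059563, 0.23052234]), 'ee_rot': array([ 0.69326166,  0.13779641,  0.69362251, -0.13888211]), 'contact_force': array([-0.09133085, -0.45756404,  0.07188199]), 'moment': array([-0.01093262,  0.03634082,  0.02586074]), 'width': 0.08555765416093015}
```

View pics/scene0.png

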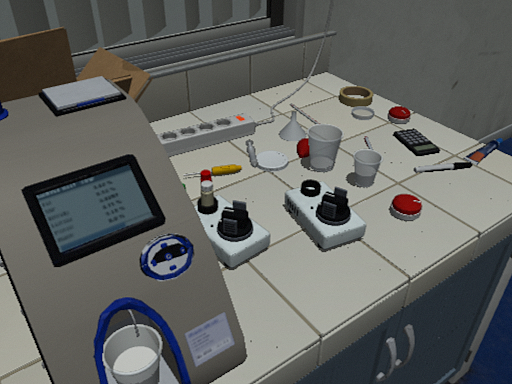

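View pics/top0.png

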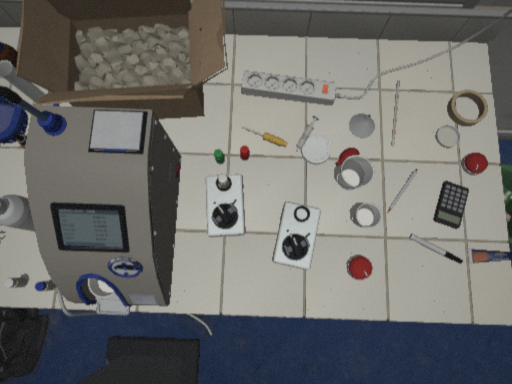

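The loaded mixer is the left one: dial at about (225,215) in the top view, white-capped vial at (223,182). The empty mixer's dial is at (295,246) and its holder at (302,213). A large grey machine stands left of the loaded mixer. Next I'll crop the two views of that dial and cast rays.

```bash
cat > h.py <<'E'
import numpy as np
def ray(d,u,v):
    R=d["R"];c=-R.T@d["t"];r=R.T@np.linalg.inv(d["K"])@[u,v,1];return c,r/np.linalg.norm(r)
def onz(d,u,v,z):
    c,r=ray(d,u,v);return c+r*(z-c[2])/r[2]
def proj(d,X):
    p=d["K"]@(d["R"]@np.array(X)+d["t"]);return p[:2]/p[2]
E
python3 - <<'E'
import numpy as np,cv2
from h import *
from rig import manip
t=np.load("pics/top0.npz");s=np.load("pics/scene0.npz")
for n,d in(("top",t),("scene",s)): print(n,"cam",-d["R"].T@d["t"],"base->",proj(d,[0,0,0]),"tcp->",proj(d,[.221,.531,.231]))
f=t["frame"]
for n,uv,z in(("dial",(225,215),.069),("vialtop",(223,182),.096),("machine edge",(180,165),.3),("machR front",(165,300),.0),("machine back r",(150,110),.3),("spare",(295,246),.069)): print(n,onz(t,*uv,z))
w=manip.get_image("wrist");np.savez("pics/w0.npz",**w)
print("wrist cam",-w["R"].T@w["t"])
# white box top contour of loaded mixer in top view
hsv=cv2.cvtColor(f,cv2.COLOR_RGB2HSV);roi=f[172:240,200:252];g=cv2.resize(roi,None,fx=7.5,fy=7.5,interpolation=cv2.INTER_CUBIC)
roi2=s["frame"][165:265,190:275];g2=cv2.resize(roi2,None,fx=4.6,fy=4.6,interpolation=cv2.INTER_CUBIC)
H=510;out=np.zeros((H,800,3),np.uint8);out[:510,:390]=g[:510,:390];out[:460,400:400+391]=g2[:460,:391]
cv2.imwrite("pics/crop0.png",out[:,:,::-1]);cv2.imwrite("pics/w0.png",w["frame"][:,:,::-1])
E
```

```text
top cam [ 0.43882069 -0.38488897  0.92241364] base-> [ 69.78421308 471.07580387] tcp-> [-287.92275488  383.51063925]
scene cam [0.04318013 0.02755885 0.57541896] base-> [318.64745117 901.74341581] tcp-> [-3051.39156326  2515.99187936]
dial [ 0.56651143 -0.31552937  0.069     ]
vialtop [ 0.63854754 -0.30921067  0.096     ]
machine edge [ 0.61697712 -0.25147887  0.3       ]
machR front [ 0.36669413 -0.17714625  0.        ]
machine back r [ 0.71762165 -0.18969985  0.3       ]
spare [ 0.50082785 -0.47885798  0.069     ]
wrist cam [0.14391942 0.56369425 0.37359595]
```

View pics/crop0.png

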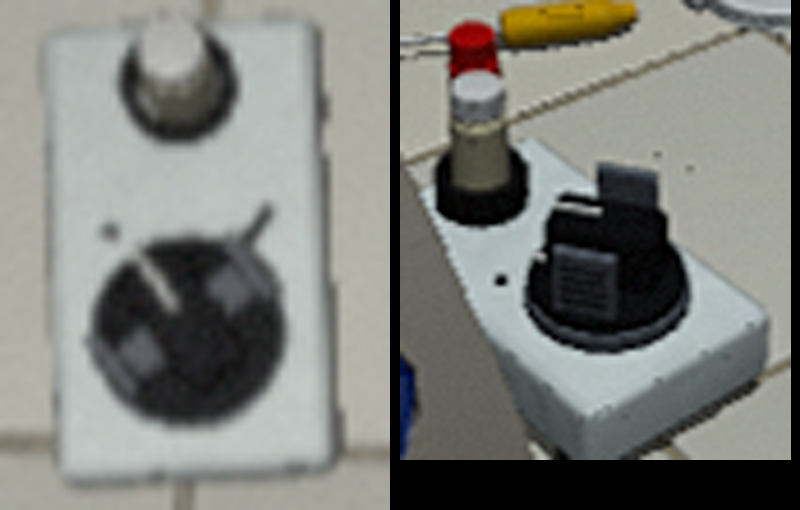

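View pics/w0.png

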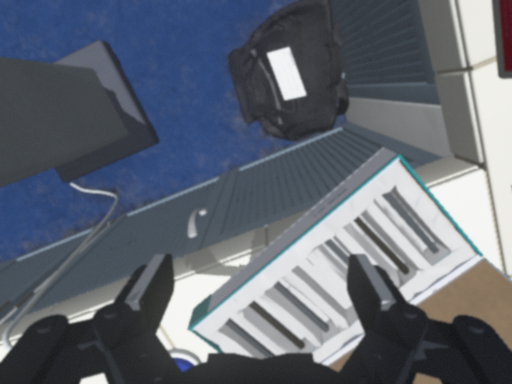

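Top view crop: pointer up-left to the dot, tabs along the perpendicular; the scene crop shows the same tabs. The wrist picture shows a file rack and the cart, so the arm starts left of the tall machine. I need the machine's height before planning the route.

```bash
python3 - <<'E'
import numpy as np
from h import *
t=np.load("pics/top0.npz");s=np.load("pics/scene0.npz")
def tri(a,b):
    c1,r1=ray(t,*a);c2,r2=ray(s,*b);A=np.c_[r1,-r2];k=np.linalg.lstsq(A,c2-c1,rcond=None)[0]
    p,q=c1+k[0]*r1,c2+k[1]*r2;return np.round((p+q)/2,3),round(np.linalg.norm(p-q),4)
T=lambda x,y:(200+x/7.5,172+y/7.5); S=lambda x,y:(190+(x-400)/4.6,165+y/4.6)
for n,a,b in[("scr TL",(52,208),(24,188)),("scr TR",(123,203),(134,155)),("scr BR",(128,248),(164,230)),("scr BL",(59,256),(60,263)),
 ("pad a",(95,112),(40,88)),("pad b",(147,110),(105,75)),("pad c",(143,153),(125,93)),("base FR",(168,304),(245,365)),("logo",(125,266),(167,257)),
 ("tab far top out",T(258,250),S(628,165)),("tab near top",T(120,352),S(587,247)),("pointer in",T(172,303),S(600,211)),("pointer out",T(138,248),S(562,206)),("vial top",T(170,45),S(479,82)),("dot",T(110,230),S(500,280))]:
    print(n,*tri(a,b))
print("dot",onz(t,*T(110,230),.04),"bar in/out",onz(t,*T(250,238),.04),onz(t,*T(268,207),.04))
# box corners on top, z=.04
for c in[(45,25),(318,20),(335,470),(65,480)]: print("box",onz(t,*T(*c),.04))
print("skirt c",onz(t,*T(188,330),.05))
print("vial top",onz(t,*T(170,45),.096), "holder", onz(t,*T(180,85),.056))
p1,p2=onz(t,*T(172,303),.083),onz(t,*T(138,248),.083);print("pointer",p1,p2,np.degrees(np.arctan2(*(p2-p1)[1::-1])))
p1,p2=onz(t,*T(243,272),.083),onz(t,*T(132,357),.083);print("tabs",p1,p2,(p1+p2)/2,np.degrees(np.arctan2(*(p2-p1)[1::-1])))
E
```

```text
scr TL [ 0.541 -0.017  0.264] 0.0073
scr TR [ 0.552 -0.147  0.259] 0.0044
scr BR [ 0.475 -0.142  0.189] 0.0059
scr BL [ 0.457 -0.018  0.215] 0.0038
pad a [ 0.71  -0.09   0.305] 0.0072
pad b [ 0.718 -0.183  0.301] 0.0028
pad c [ 0.638 -0.183  0.302] 0.0058
base FR [ 0.358 -0.187  0.008] 0.0004
logo [ 0.442 -0.131  0.173] 0.0008
tab far top out [ 0.589 -0.336  0.079] 0.0018
tab near top [ 0.556 -0.296  0.08 ] 0.0016
pointer in [ 0.571 -0.311  0.08 ] 0.0008
pointer out [ 0.587 -0.301  0.077] 0.0042
vial top [ 0.649 -0.307  0.095] 0.0016
dot [ 0.601 -0.285  0.038] 0.0027
dot [ 0.60002268 -0.28667178  0.04      ] bar in/out [ 0.59901807 -0.33186716  0.04      ] [ 0.6093874  -0.33719694  0.04      ]
box [ 0.66739986 -0.2615045   0.04      ]
box [ 0.67231548 -0.35072094  0.04      ]
box [ 0.52542313 -0.3622487   0.04      ]
box [ 0.51924736 -0.2770714   0.04      ]
skirt c [ 0.56696808 -0.31426662  0.05      ]
vial top [ 0.64795917 -0.30794814  0.096     ] holder [ 0.64501254 -0.30811848  0.056     ]
pointer [ 0.57024408 -0.31163691  0.083     ] [ 0.58687833 -0.30034137  0.083     ] 34.17857861932384
tabs [ 0.58058615 -0.33280857  0.083     ] [ 0.55325302 -0.30037933  0.083     ] [ 0.56691958 -0.31659395  0.083     ] 130.12601920259334
```

The machine runs from x of about 0.36 (low front) to 0.30 m tall at the back, with its right side at y of about -0.19. I'll retract, swing round in front of it above its low front edge, then extend on the right, turning the jaws to -50°.

```bash
python3 -m crank '{"grip":[1,1,1,1,1,1,1,1,1,1,1,1,1,1,1,1,1,1,1,1],"slide":[[-2,-5,2],[-4,-10,4],[-6,-14,4],[-8,-19,4],[-10,-24,4],[-4.3,-27.7,4],[-0.1,-31.1,4],[3.3,-35.3,4],[6.1,-40,4],[7.9,-45.1,4],[8.8,-50.4,4],[8.8,-55.7,4],[7.9,-61.1,4],[6.1,-66.1,4],[4.2,-69.5,4],[8,-73,4],[12,-76.5,4],[16,-79.5,4],[20,-82,4],[24,-85,4]],"roll":[-7.8,-15.6,-23.4,-31.2,-39,-46.8,-54.6,-62.4,-70.2,-78,-85.8,-93.6,-101.4,-109.2,-117,-117,-117,-117,-117,-117]}' 20
python3 - <<'E'
from rig import manip
import numpy as np,cv2
from h import *
from scipy.spatial.transform import Rotation as Ro
s=manip.get_state();R=Ro.from_quat(s["ee_rot"],scalar_first=True).as_matrix();print(s["position"],s["qpos"],s["contact_force"],"jaw",np.degrees(np.arctan2(R[1,1],R[0,1])))
w=manip.get_image("wrist");np.savez("pics/w1.npz",**w);cv2.imwrite("pics/w1.png",w["frame"][:,:,::-1]);print(proj(w,[.567,-.316,.083]),-w["R"].T@w["t"],w["R"][2])
E
```

```text
clock: 2.15
position: [0.444, -0.3074, 0.2709]
ee_rot: [-0.244, -0.664, -0.244, 0.664]
contact_force: [-0.8, 0.6, 0.8]
width: 0.0853
[ 0.44402282 -0.30736243  0.27086621] [-7.34350666e-01  2.03226420e-01  1.50660144e+00 -7.29952197e-06
  1.43234240e+00  1.31807631e-01] [-0.83886302  0.60963657  0.78050748] jaw -49.62715835288139
[344.39148122  85.45554629] [ 0.50898392 -0.25232413  0.4139106 ] [-0.24859819 -0.20964955 -0.94564581]
```

View pics/w1.png

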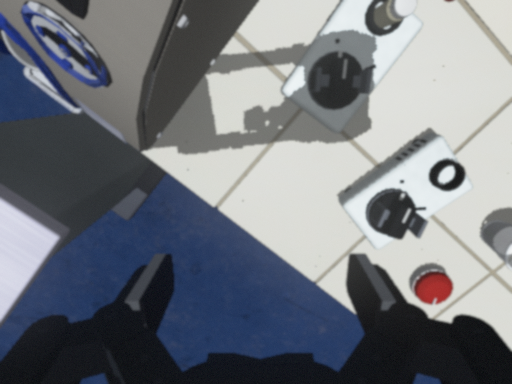

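The loaded dial is at (338,80), within 8 px of the prediction (344,85). I'll hover above it for the closer look.

```bash
python3 -m crank '{"grip":[1,1,1,1,1,1,1],"slide":[[4,0.1,-3],[8,0.2,-6],[10.7,0.3,-9],[10.7,0.3,-11],[10.7,0.3,-11],[10.7,0.3,-11],[10.7,0.3,-11]],"roll":[0,0,0,0,0,0,0]}'
python3 - <<'E'
from rig import manip
import numpy as np,cv2
from h import *
s=manip.get_state();print(s["position"],s["contact_force"])
w=manip.get_image("wrist");np.savez("pics/w2.npz",**w);u,v=proj(w,[.567,-.316,.083]);print(u,v)
u0,v0=int(u)-100,int(v)-80;u0=max(u0,0);v0=max(v0,0);print(u0,v0)
cv2.imwrite("pics/w2.png",cv2.resize(w["frame"][v0:v0+150,u0:u0+200,::-1],None,fx=4,fy=4,interpolation=cv2.INTER_CUBIC))
E
```

```text
clock: 2.9
position: [0.5501, -0.3035, 0.1631]
ee_rot: [0.245, 0.664, 0.243, -0.663]
contact_force: [-0.4, 0.1, 0.0]
width: 0.0853
[ 0.55013292 -0.30351091  0.16307263] [-0.38276305  0.13320987  0.03875443]
286.05340024734664 197.65995295050888
186 117
```

View pics/w2.png

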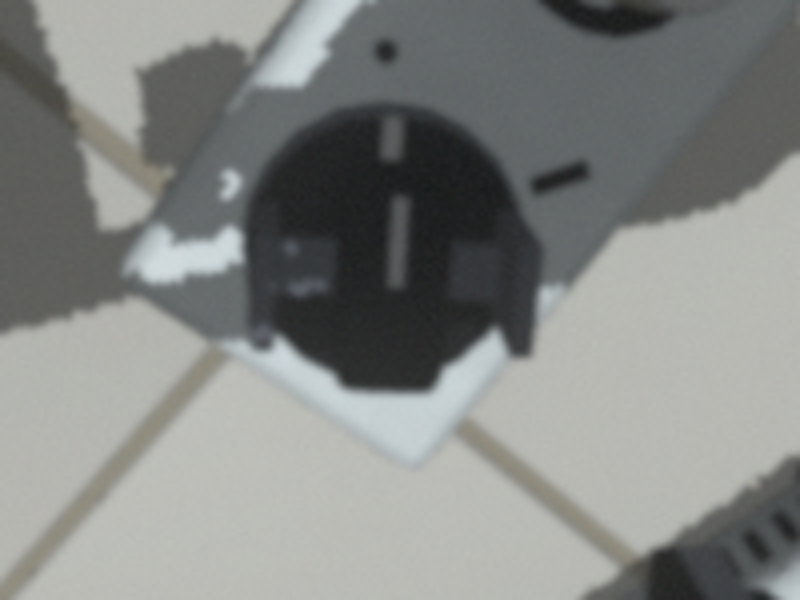

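Close view: pointer line on the bar runs from (400,195) to (395,290) in the crop, tab outer faces at x of about 248 and 540, dot at (386,50), bar mark at (560,177).

```bash
python3 - <<'E'
import numpy as np
from h import *
w=np.load("pics/w2.npz");P=lambda x,y:(186+x/4,117+y/4)
on=lambda x,y,z:onz(w,*P(x,y),z)
a,b=on(400,195,.083),on(395,290,.083);print("pointer",a,b,np.degrees(np.arctan2(*(a-b)[1::-1])))
a,b=on(393,117,.055),on(393,160,.055);print("low pointer",a,b)
print("dot",on(386,50,.04),"bar",on(532,187,.04),on(588,167,.04))
c=np.array([.567,-.316])
for th in(37,40,43):
  x=np.array([np.cos(np.radians(th)),np.sin(np.radians(th))]);y=np.array([-x[1],x[0]])
  for Y in(28,-28): 
    print(th,Y,[tuple(np.round((proj(w,[*(c+x*X/1e3+y*Y/1e3),z])-[186,117])*4).astype(int)) for z in(.083,.055) for X in(12,-12)])
print("axis",[np.round((proj(w,[*c,z])-[186,117])*4) for z in(.083,.055,.04)])
f=w["frame"].astype(int)
g=f.sum(2)
for r in(205,230,255,285,320): 
  vv=117+r//4; print(r,[int(q) for q in g[vv,244:262]],"|",[int(q) for q in g[vv,306:326]])
E
```

```text
pointer [ 0.58594012 -0.2989061   0.083     ] [ 0.57132768 -0.31075299  0.083     ] 39.03307509465308
low pointer [ 0.59372216 -0.29307952  0.055     ] [ 0.58698036 -0.29912151  0.055     ]
dot [ 0.60230265 -0.28492406  0.04      ] bar [ 0.60090278 -0.32997416  0.04      ] [ 0.61226328 -0.33630804  0.04      ]
37 28 [(np.int64(260), np.int64(256)), (np.int64(254), np.int64(372)), (np.int64(263), np.int64(218)), (np.int64(258), np.int64(324))]
37 -28 [(np.int64(551), np.int64(272)), (np.int64(536), np.int64(387)), (np.int64(525), np.int64(233)), (np.int64(512), np.int64(338))]
40 28 [(np.int64(256), np.int64(263)), (np.int64(257), np.int64(379)), (np.int64(260), np.int64(225)), (np.int64(260), np.int64(330))]
40 -28 [(np.int64(548), np.int64(265)), (np.int64(539), np.int64(380)), (np.int64(522), np.int64(226)), (np.int64(515), np.int64(332))]
43 28 [(np.int64(253), np.int64(270)), (np.int64(260), np.int64(386)), (np.int64(257), np.int64(231)), (np.int64(263), np.int64(336))]
43 -28 [(np.int64(545), np.int64(257)), (np.int64(543), np.int64(374)), (np.int64(520), np.int64(219)), (np.int
[... 377 characters left out ...]
124] | [87, 104, 101, 115, 124, 130, 135, 139, 146, 143, 142, 172, 210, 258, 293, 308, 315, 311, 313, 314]
255 [617, 567, 452, 297, 188, 160, 166, 170, 170, 171, 169, 171, 181, 200, 230, 228, 202, 176] | [173, 171, 169, 166, 157, 148, 143, 136, 139, 151, 151, 164, 167, 169, 186, 225, 273, 306, 310, 312]
285 [317, 316, 302, 264, 215, 177, 171, 183, 188, 198, 207, 192, 183, 196, 236, 261, 270, 277] | [163, 170, 171, 165, 154, 148, 147, 145, 150, 165, 168, 170, 176, 196, 271, 369, 423, 426, 427, 451]
320 [322, 320, 310, 272, 230, 205, 203, 210, 209, 193, 168, 141, 136, 136, 122, 130, 135, 117] | [124, 133, 156, 174, 182, 163, 149, 149, 165, 170, 175, 186, 211, 293, 409, 489, 520, 531, 540, 546]
```

Estimates: wrist view (0.5687, -0.3126), top view (0.568, -0.315). I'll use the mean (0.568, -0.313) with the pointer at 39.5°. Next I'll align and descend partway, then check.

```bash
python3 -m crank '{"grip":[1,1,1,1,1,1],"slide":[[1.8,-1,-1],[1.8,-1,-4],[1.8,-1,-7],[1.8,-1,-8.5],[1.8,-1,-8.5],[1.8,-1,-8.5]],"roll":[-1,-1,-1,-1,-1,-1]}'
python3 - <<'E'
from rig import manip
import numpy as np
from scipy.spatial.transform import Rotation as Ro
s=manip.get_state();R=Ro.from_quat(s["ee_rot"],scalar_first=True).as_matrix();print(s["position"],s["contact_force"],np.degrees(np.arctan2(R[1,1],R[0,1])),R[:,0])
E
```

```text
clock: 3.55
position: [0.5684, -0.3136, 0.0779]
ee_rot: [0.239, 0.666, 0.238, -0.665]
contact_force: [-0.4, 0.0, 0.1]
width: 0.0854
[ 0.56841042 -0.31363416  0.07786614] [-0.37437542  0.04558413  0.14825906] -50.58835125229609 [ 0.00194255 -0.0014052  -0.99999713]
```

```bash
python3 -m crank '{"grip":[1,1,1,0.75,0.75,0.75,0.75],"slide":[[0,0,-1.2],[0,0,-2.1],[0,0,-2.1],[0,0,-2.1],[0,0,-2.1],[0,0,-2.1],[0,0,-2.1]],"roll":[0,0,0,0,0,0,0]}' 20
python3 - <<'E'
from rig import manip
import cv2
w=manip.get_image("wrist");cv2.imwrite("pics/w3.png",cv2.resize(w["frame"][180:384,130:390,::-1],None,fx=2.9,fy=2.9,interpolation=cv2.INTER_CUBIC))
E
```

```text
clock: 4.25
position: [0.5681, -0.3131, 0.0556]
ee_rot: [0.239, 0.666, 0.238, -0.666]
contact_force: [-0.2, 0.2, -0.6]
width: 0.0641
```

View pics/w3.png

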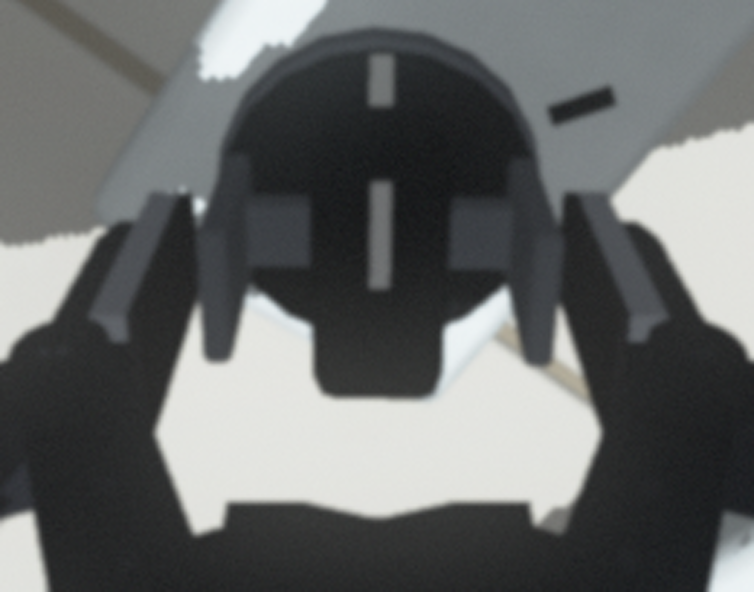

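The tabs sit centred between the pads (gaps of about 8 and 3 px at 6 px/mm). Now I'll pinch.

```bash
python3 -m crank '{"grip":[0.5,0.4,0.3,0.3,0.3,0.3,0.3,0.3],"slide":[[0,0,0],[0,0,0],[0,0,0],[0,0,0],[0,0,0],[0,0,0],[0,0,0],[0,0,0]],"roll":[0,0,0,0,0,0,0,0]}' 20; python3 -c "
from rig import manip;s=manip.get_state();print(s['contact_force'],s['moment'],s['width'])"
```

```text
clock: 5.1
position: [0.5682, -0.3132, 0.0565]
ee_rot: [0.239, 0.666, 0.238, -0.665]
contact_force: [-0.7, 0.5, 6.0]
width: 0.035
[-0.72399783  0.45018579  5.95254548] [0.09436637 0.17668403 0.00875876] 0.03500495025632339
```

```bash
python3 -m crank '{"grip":[0.3,0.3,0.3,0.3,0.3,0.3,0.3,0.3,0.3,0.3,0.3,0.3,0.3,0.3,0.3,0.3,0.3],"slide":[[0,0,0.1],[0,0,0.1],[0,0,0.1],[0,0,0.1],[0,0,0.1],[0,0,0.1],[0,0,0.1],[0,0,0.1],[0,0,0.1],[0,0,0.1],[0,0,0.1],[0,0,0.1],[0,0,0.1],[0,0,0.1],[0,0,0.1],[0,0,0.1],[0,0,0.1]],"roll":[0,-5,-10,-15,-20,-25,-30,-35,-40,-45,-50,-55,-60,-65,-69,-71,-71]}' 20; python3 - <<'E'
from rig import manip
import numpy as np,cv2
from scipy.spatial.transform import Rotation as Ro
s=manip.get_state();R=Ro.from_quat(s["ee_rot"],scalar_first=True).as_matrix();print(s["position"],s["contact_force"],s["moment"],s["width"],np.degrees(np.arctan2(R[1,1],R[0,1])))
w=manip.get_image("wrist");cv2.imwrite("pics/w4.png",w["frame"][:,:,::-1])
E
```

```text
clock: 6.8
position: [0.5681, -0.3119, 0.0565]
ee_rot: [0.192, -0.68, 0.191, 0.681]
contact_force: [-0.1, 3.7, 3.0]
width: 0.0345
[ 0.56812304 -0.31192553  0.05652308] [-0.09195382  3.73354807  2.959691  ] [ 0.52986589 -0.11558948  0.58786058] 0.03445543805912107 -121.47285663806868
```

View pics/w4.png

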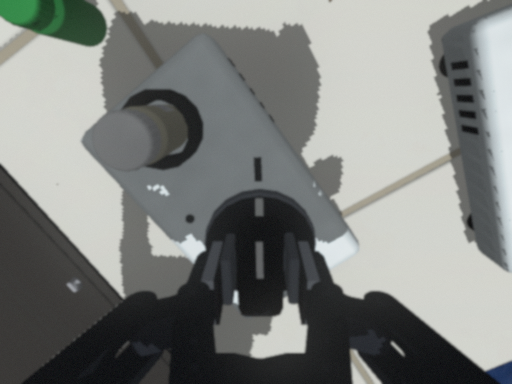

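The pointer lies on the bar mark at (258,170) and a 0.59 N m moment shows it at the stop. The vial is upright. Now I'll release and lift clear.

```bash
python3 -m crank '{"grip":[0.6,0.8,1,1,1,1,1,1,1,1,1,1],"slide":[[0,0,0],[0,0,0],[0,0,0],[0,0,0],[0,0,0],[0,0,0],[0,0,2],[0,0,5],[0,0,9],[0,0,12],[0,0,12],[0,0,12]],"roll":[0,0,0,0,0,0,0,0,0,0,0,0]}' 20; python3 - <<'E'
from rig import manip
import numpy as np,cv2
w=manip.get_image("wrist");s=manip.get_image("scene")
o=np.zeros((384,790,3),np.uint8);o[:,:512]=w["frame"];o[:350,515:790]=cv2.resize(s["frame"][150:290,190:300],(275,350),interpolation=cv2.INTER_CUBIC)
cv2.imwrite("pics/w5.png",o[:,:,::-1]);print(manip.get_state()["contact_force"])
E
```

```text
clock: 8.05
position: [0.5681, -0.3131, 0.1771]
ee_rot: [-0.192, 0.681, -0.193, -0.68]
contact_force: [-0.6, 0.2, -0.6]
width: 0.0852
[-1.16143065 -0.49898686  0.02000695]
```

View pics/w5.png

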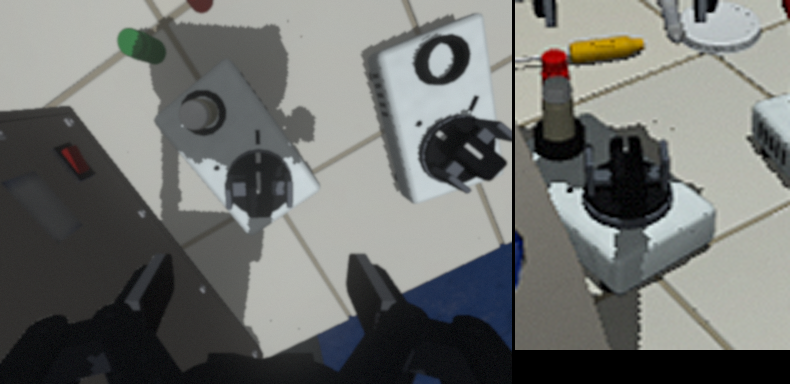

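The loaded mixer's pointer at (258,180) lines up with the bar at (258,137). Its tabs have sprung out, at x 227 and 290. The vial stands at (200,112), and the spare dial's pointer is still away from its bar.

```bash
python3 -c "
from rig import manip;print(manip.sign_off())"
```

```text
the job is handed in; nothing more can be done
None
```

The loaded mixer is switched on, and I handed the job in after about 8 s of the 32 s allowed.

- **What I did:** I swung the arm round in front of the grey machine and centred the jaws on the dial. I pinched both tabs at 20 N; the opening closed to 35 mm, so both tabs were fully pressed. I then turned the dial clockwise 71° commanded, to the stop, let go and lifted clear.
- **Final pictures:** The pointer is in line with the bar mark and both tabs have sprung out. The vial is upright in its holder. I never went near the spare mixer, and its dial still looks off. The gripper is open, about 9 cm above the dial, and touches nothing.
- **Checks that disagreed:** The wrist and top views placed the dial centre about 2.5 mm apart. I used a point between them, and the close-up before pinching showed the tabs centred within about 1 mm. There was a 6 N upward push when the jaws closed. The command to raise the arm 1 mm did not change its measured height, but the push fell to 3 N by the end of the turn.
- **Not tested:** I judged the lock from the pictures only and did not try to turn the dial back.

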